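# Swing the bench stake end for end

### The arm

A 6-joint arm with a two-finger parallel gripper is mounted at the origin on the work surface. World frame = base frame: x ahead of the robot, y to its left, z up, the work surface at z = 0. Lengths are in m, angles in rad, forces in N, time in s.
With the tool pointing down it reaches from about 0.375 to 0.975 m from the base axis. Payload 3.8 kg.
Tool frame: the origin (TCP) lies on the centre line of the jaws, within the pads' length; the fingertips stand 25 mm ahead of it and the grasp point (between the pads) lies 6 mm ahead of it; y points along the fingers, z is the direction in which the jaws open and shut, and the axes are right-handed (so a half turn about y gives the same grasp; the last joint's range is limited). The gripper opens to 85 mm and grips with 20 to 120 N. Pads are 22 mm wide; open, the fingers measure 114 mm over their backs; the gripper's body (76 mm by 85 mm) begins 54 mm behind the grasp point. The pads swing forward as they close: fully open they stand 13 mm farther back than shut.
Start: joints at [1.254, 0.264, 1.604, -0, 1.274, -0.037], TCP at [0.186, 0.649, 0.256] pointing down, gripper open.
Joint ranges: [-2.63, 2.63], [-0.94, 2.18], [0.31, 2.57], [-1.31, 4.45], [0, 2.66], [-2.55, 2.55]. Speed limits (rad/s): [2.57, 2.57, 3.14, 3.14, 3.14, 3.14].

### API

Orientations are given as a rotation vector (axis times angle).
In Python, from workcell import bot gives the robot as it stands.
- The arm moves only by the shell command python3 -m jog 'ROWS' [FORCE]. ROWS is JSON, a list of rows, each a list of 5 numbers: the shift along the world's x, y, z in mm, then the turn about the world's z in degrees, then the finger opening in mm, from 0 to 85.4. A call has exactly 10 rows; each row is the pose to reach, as a shift and turn from the pose commanded when the call began; what a row does not reach only later rows make up. A row lasts 1/8 s, in which the tool goes at most 62.5 mm and 10.7 degrees, less where a joint would pass 70% of its speed; a pose out of reach is approached as far as the arm can. A call with a gripper value outside its range is refused whole. The fingers move at their own pace and stop on an object; FORCE is the grip in N (left out, the last holds). Time passes only in rows, so rows that repeat a pose let the fingers close, or fill a call up. It gives the time, the measured TCP pose, the force and the opening at its end, in the units of the state.
- bot.read_state(): the state, without advancing time (a new reading comes with each control period).
- bot.read_camera(name): name is "scene" or "top" or "wrist"; returns a dict with "pixels" (420x560x3 uint8, red, green, blue), "fx", "fy", "cx", "cy" (pixels), "dist" ([k1, k2, p1, p2, k3] as OpenCV has them; the pictures are not rectified), "R" (3x3) and "t" (3): a world point X has camera coordinates R X + t. Camera axes: x right, y down, z forward; pixel columns grow to the right and rows downward; lengths in m; the calibration is good to about 2 mm. A picture is of the moment at which its call begins. There is no depth.
- bot.finish_job(): hands the job in, once; it reports no verdict.
The state is a dict: "time": time; "q": joint angles; "joint_vel": joint speeds; "joint_torque": joint torques, N m; "tool_pos": TCP position; "tcp_rot": TCP orientation; "wrist_force": force on the tool from outside, world axes, zero at the start; "torque": the same for the moment, N m; "width": opening from 0.0 (shut) to 1.0 (fully open).
Only numpy, scipy, OpenCV 4.12 (cv2) and the standard library are available. Lean on these libraries where they do the work, as an engineer would, in place of code of your own. Each camera call takes 0.05 s, during which the arm holds its last target.

### The job

First clear both wood offcuts off the raised bench board into the catch pan beside it. Then swing the swivelling steel stake end for end, so that its long tapered horn, which now points towards the pan, points the opposite way and lies over the slot of the wooden bench pin. Swing it round the side away from the jar, and leave the jar, the white tile and everything else where they are.

Things in the scene. Friction and masses are not known exactly. Their poses are not given: they have to be found in the camera images.
- pivot (a point): Point on the top face of the raised wooden bench board, on the stake's vertical swivel axis; z is 60 mm above the bench. Its axes are the board's: x across the board (away from the robot when the board is not turned), y from the catch pan towards the bench pin, z up. The fixed board is 270 mm in x (-135 to 135 from here), 300 mm in y (-135 to 165) and 60 mm thick. A round steel foot (48 mm diameter, 10 mm high) stands here under the stake.
- pan (a point): Centre of the inner floor of the open steel catch pan, fixed against the board's -y edge; axes as pivot. Inside 262 mm in x by 142 mm in y, walls 4 mm thick; its rim is 5 mm below the board's top and 50 mm above this point. It lies 211 mm from pivot along the board's -y.
- pin_slot (a point): Point in the slot of the light wooden bench pin, a fixed flat piece 8 mm thick and 70 mm wide on the board's +y end, from 85 to 190 mm from the swivel axis; its 22 mm wide slot runs along y from 105 mm outwards. This point is on the slot's middle line, 130 mm from the swivel axis, at the pin's top face. The stake passes above the pin.
- horn_tip (a point): Tip of the stake's long horn, 130 mm from the swivel axis and 29 mm above the board's top. The steel stake is a level bar on the swivel: on one side the round horn (axis 29 mm above the board's top, 26 mm thick at the root tapering to 14 mm near the tip), on the other a short square tail (24 mm wide, 65 mm from the axis to its end, from 22 to 40 mm above the board). The hub is 38 mm across and reaches 47 mm above the board.
- stake (a joint): Swivel angle of the stake in rad: 0 when the horn points along the board's -y (straight to the pan), positive counter-clockwise seen from above; it turns to 3.6 rad either way, and pi or -pi is the horn over the pin slot. It is stiff (about 0.25 N m of friction, so some 2.5 N at the horn) and stays where it is left.
- offcut_a_center (a point): Centre of a loose light wood offcut, a block 30 x 60 x 30 mm (x, y, z), about 60 g, lying on the board on the -x side of the stake, its long side roughly along the board's y.
- offcut_b_center (a point): Centre of a second offcut like the first, on the +x side of the stake.
- offcut_a: The first offcut; origin at the centre of its underside.
- offcut_b: The second offcut; origin at the centre of its underside.
- jar: Loose capped amber glass jar, 44 mm diameter, 58 mm high, about 0.2 kg, origin at the centre of its foot. It stands on the board on the -x or the +x side, nearer the pin end, where the horn would strike it if swung round that side; the short tail passes it freely.
- tile: Loose flat white ceramic soldering tile 50 x 50 x 8 mm, on the board on the side where the jar is not; origin at the centre of its underside. The stake passes over it.
- tin: Loose empty steel tin cup, 84 mm diameter and 80 mm high, on the bench left of the board; not part of the work. Origin at the centre of its foot.
- mallet: Loose hammer lying on the bench beyond the catch pan, its handle towards the robot; not part of the work.
There are look-alikes about, which are no part of the job. Leave any red look-alike of the offcut_a alone.

How it is judged:
On the way, in this order (a step that is already met when the one before it is completed fails the run):
1. both offcuts are in the catch pan (x of offcut_a_center in the frame of pan between -0.135 and 0.135 m and y of offcut_a_center in the frame of pan between -0.075 and 0.075 m and z of each of offcut_a_center, offcut_b_center in the frame of pan below 0.05 m and x of offcut_b_center in the frame of pan between -0.135 and 0.135 m and y of offcut_b_center in the frame of pan between -0.075 and 0.075 m), for 0.2 s.
2. the stake is reversed: the horn's tip is over the bench pin's slot (horizontal distance between horn_tip and pin_slot below 0.02 m), for 0.2 s.
At the end, for the whole second after the job is handed in: Both offcuts are at rest in the catch pan (centre inside its walls and below its rim), and the stake stands still with the tip of its horn within 20 mm (seen from above) of the point in the bench pin's slot, about 9 degrees either way (all of step 1 and horizontal distance between horn_tip and pin_slot below 0.02 m and linear speed of each of offcut_a, offcut_b below 0.03 m/s and velocity of joint stake between -0.05 and 0.05 rad/s); the robot touches nothing.
It fails at once if the jar is moved by more than 12 mm (distance of jar from where it was at the start of the episode above 0.012 m).
It fails at once if the tile is moved by more than 12 mm (distance of tile from where it was at the start of the episode above 0.012 m).
It fails at once if the tin is moved by more than 20 mm (distance of tin from where it was at the start of the episode above 0.02 m).
It fails at once if the hammer is moved by more than 20 mm (distance of mallet from where it was at the start of the episode above 0.02 m).
It fails at once if the stake strikes the jar (contact force between stake and jar above 1 N).
It also fails if it takes over 58 s, if anything falls off the work surface, if the arm or the gripper's body presses on something with over 40 N, if the wrist force passes 120 N, or if a joint passes its speed limit or range.

## Working session

There is one attempt and no reset: what is moved stays moved. The work goes in short steps, Python scripts to look and compute and a shell command to move; the robot and the scene stay as the last step left them, time stands still between calls to the robot, and variables do not carry over. Pictures are saved under pics/ and viewed, and the job is handed in when it is done.

```bash
ls; mkdir -p pics
python3 - <<'E'
from workcell import bot
import cv2
s=bot.read_state();print(s)
for n in ("scene","top","wrist"):
    c=bot.read_camera(n);cv2.imwrite(f"pics/{n}0.png",c["pixels"][:,:,::-1]);print(n,c["fx"],c["cx"],c["cy"],c["dist"],c["R"],c["t"])
E
```

```text
pics
{'time': 0.0, 'q': array([ 1.25410272e+00,  2.64783484e-01,  1.60538137e+00, -1.48228691e-05,
        1.27366367e+00, -3.69500198e-02]), 'joint_vel': array([-3.66375313e-04, -7.45074448e-05,  8.37539990e-04, -2.26119826e-04,
        3.90892226e-05, -4.16012065e-04]), 'joint_torque': array([-3.35367531e-04, -5.15115988e+01, -3.67305315e+01, -3.70197859e-04,
        1.30731976e-02, -6.92691238e-07]), 'tool_pos': array([0.18620447, 0.64811481, 0.25493752]), 'tcp_rot': array([-1.56182676,  0.21994236, -0.21934471]), 'wrist_force': array([0.04488984, 0.84220989, 0.27076776]), 'torque': array([-0.0066354 ,  0.05282199,  0.05035892]), 'width': 1.0012968130732127}
scene 512.498520067982 276.7239127569816 210.08834011414058 [-0.08377133  0.          0.          0.          0.        ] [[ 0.33740742  0.9413079   0.00978075]
 [ 0.56567571 -0.19443703 -0.80137709]
 [-0.75244085  0.27592331 -0.59807951]] [-0.15091536 -0.22842226  1.84611143]
top 477.80791504729103 270.8272051388937 209.40326716900694 [0.05577804 0.         0.         0.         0.        ] [[-5.32722121e-03 -9.99985642e-01  5.79279847e-04]
 [-9.89600403e-01  5.18862316e-03 -1.43750201e-01]
 [ 1.43745131e-01 -1.33904469e-03 -9.89613836e-01]] [-0.01106125  0.47340388  1.18855767]
wrist 306.258704866539 275.587443152318 212.37400681071819 [-0.04102178  0.          0.          0.          0.        ] [[ 0.27542976  0.96131902 -0.00204724]
 [ 0.92504271 -0.26445542  0.27268904]
 [ 0.26159975 -0.07700046 -0.96210005]] [-0.67292777 -0.03690194  0.37843973]
```

View pics/top0.png

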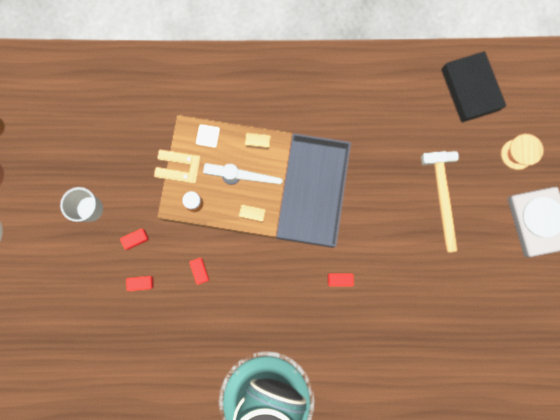

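View pics/scene0.png

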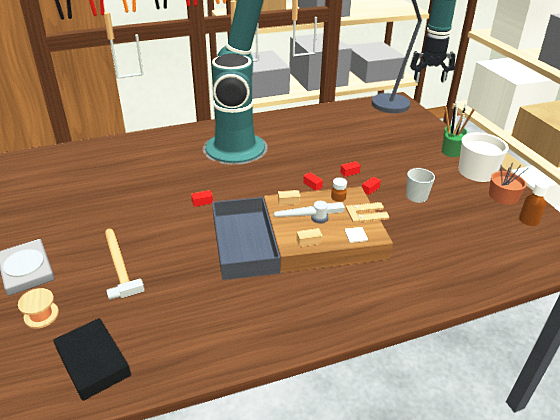

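View pics/wrist0.png

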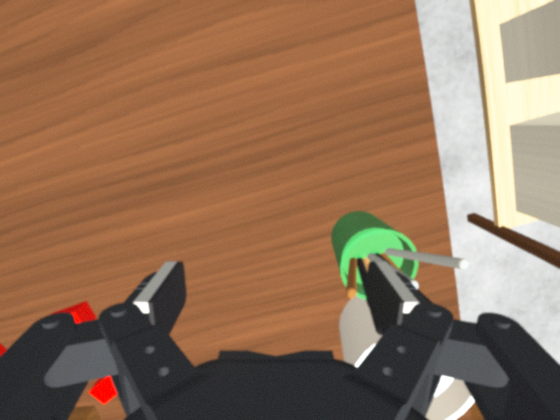

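The top view shows the pan at right of the board, the horn pointing right with its tip at about (282,180), and the pin at left. The jar is at (192,201) on the robot side and the tile at (208,136) on the far side. The offcuts are at (252,213) and (258,141), with red look-alikes around. So the horn has to swing round the far (+x) side, counter-clockwise.

```bash
cat > h.py <<'E'
import numpy as np, cv2
from workcell import bot
def K(c): return np.array([[c["fx"],0,c["cx"]],[0,c["fy"],c["cy"]],[0,0,1.]])
def ray(c,uv,z):
    p=cv2.undistortPoints(np.array(uv,float).reshape(-1,1,2),K(c),np.array(c["dist"])).reshape(-1,2)
    R=np.array(c["R"]);t=np.array(c["t"]).ravel();C=-R.T@t
    d=np.c_[p,np.ones(len(p))]@R
    return C+d*((z-C[2])/d[:,2])[:,None]
def proj(c,X):
    return cv2.projectPoints(np.array(X,float).reshape(-1,3),cv2.Rodrigues(np.array(c["R"]))[0],np.array(c["t"]).ravel(),K(c),np.array(c["dist"]))[0].reshape(-1,2)
E
python3 - <<'E'
from h import *
c=bot.read_camera("top");im=c["pixels"]
crop=im[100:260,140:370][:,:,::-1]
cv2.imwrite("pics/topz.png",cv2.resize(crop,None,fx=3.4,fy=3.4,interpolation=cv2.INTER_CUBIC))
c2=bot.read_camera("scene")
cv2.imwrite("pics/scenez.png",cv2.resize(c2["pixels"][165:285,190:410][:,:,::-1],None,fx=3.5,fy=3.5,interpolation=cv2.INTER_CUBIC))
for p in [(252,213),(258,141),(282,180),(231,175)]: print(p,im[p[1],p[0]],cv2.cvtColor(im[p[1]:p[1]+1,p[0]:p[0]+1],cv2.COLOR_RGB2HSV))
E
```

```text
(252, 213) [247 236 188] [[[ 24  61 247]]]
(258, 141) [247 238 192] [[[ 25  57 247]]]
(282, 180) [227 213 187] [[[ 20  45 227]]]
(231, 175) [243 245 246] [[[100   3 246]]]
```

View pics/topz.png

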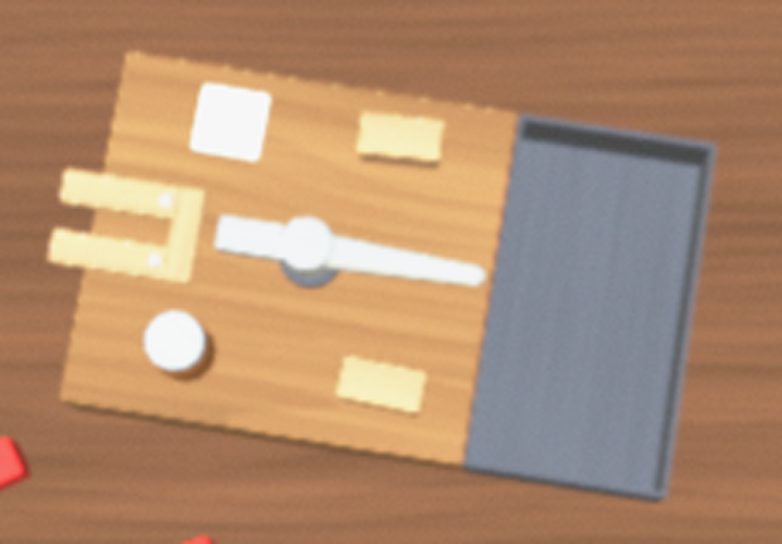

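View pics/scenez.png

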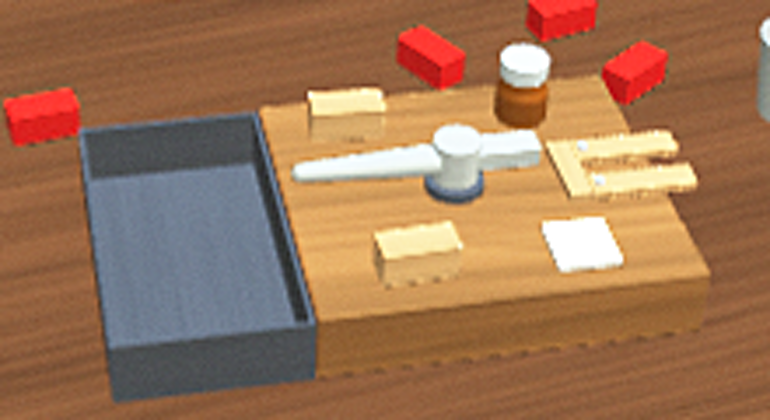

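Run:
```python
from h import *
c=bot.read_camera("top");im=c["pixels"]
f=lambda p:[(p[0]+.5)/3.4-.5+140,(p[1]+.5)/3.4-.5+100]
B=ray(c,[f(p) for p in [(127,53),(60,402),(465,465),(518,113)]],.06)[:,:2]
print("board",B.round(4),"sides",[np.linalg.norm(B[i]-B[(i+1)%4]).round(4) for i in range(4)])
ey=(B[0]-B[3]+B[1]-B[2]);ey/=np.linalg.norm(ey);ex=np.array([ey[1],-ey[0]])
print("ang",np.degrees(np.arctan2(ex[1],ex[0])))
piv=B.mean(0)-0.015*ey;print("pivot from board",piv)
for n,p,z in [("hub",(306,243),.107),("tip",(482,274),.089),("jar",(175,341),.118),("tile",(231,122),.068)]:
    X=ray(c,[f(p)],z)[0,:2];print(n,X.round(4),"board",((X-piv)@ex).round(4),((X-piv)@ey).round(4))
# offcuts mask
hsv=cv2.cvtColor(im,cv2.COLOR_RGB2HSV)
m=((hsv[...,0]>17)&(hsv[...,0]<32)&(hsv[...,1]>40)&(hsv[...,1]<115)&(hsv[...,2]>225)).astype(np.uint8)
n,l,st,ce=cv2.connectedComponentsWithStats(m)
for i in range(1,n):
    if st[i,4]<60: continue
    x,y=ce[i]
    if not(150<x<300 and 110<y<240): continue
    cn=np.argwhere(l==i)[:,::-1].astype(np.float32)
    W=ray(c,cn,.09)[:,:2];r=cv2.minAreaRect((W*1000).astype(np.float32))
    X=W.mean(0);print(st[i],ce[i],X.round(4),"board",((X-piv)@ex).round(4),((X-piv)@ey).round(4),r)
    bb=cv2.boxPoints(r)
```

```text
board [[ 0.7151  0.226 ]
 [ 0.4497  0.2693]
 [ 0.4017 -0.027 ]
 [ 0.6673 -0.0688]] sides [np.float64(0.2689), np.float64(0.3002), np.float64(0.2688), np.float64(0.2986)]
ang -9.208363623887678
pivot from board [0.55606089 0.08505498]
hub [0.5574 0.0862] board 0.0011 0.0013
tip [ 0.5379 -0.04  ] board 0.0021 -0.1263
jar [0.485  0.1765] board -0.0848 0.0789
tile [0.6588 0.146 ] board 0.0916 0.0766
[244 133  27  14 305] [257.22622951 139.47540984] [0.6414 0.0195] board 0.0948 -0.0511 ((641.9393920898438, 19.85272979736328), (62.978370666503906, 31.433563232421875), 83.2191390991211)
[155 150  45  33 877] [178.29646522 166.15621437] [0.5743 0.2142] board -0.0027 0.1304 ((575.1204223632812, 216.89468383789062), (103.65814971923828, 71.03499603271484), 80.13758087158203)
[238 204  28  17 321] [251.7694704  212.37383178] [0.4582 0.033 ] board -0.0883 -0.067 ((458.54364013671875, 33.10435485839844), (62.42815017700195, 31.594955444335938), 77.48250579833984)
```

Run:
```python
from h import *
s=bot.read_state();R=cv2.Rodrigues(s["tcp_rot"])[0];print(R.round(3),s["tool_pos"],s["time"])
print("jaw yaw",np.degrees(np.arctan2(R[1,2],R[0,2])),"q1,q6",np.degrees(s["q"][[0,5]]))
# offcut corner estimate from zoomed top faces
c=bot.read_camera("top");f=lambda p:[(p[0]+.5)/3.4-.5+140,(p[1]+.5)/3.4-.5+100]
for P in ([(361,113),(444,121)],[(345,356),(425,372)]):
    X=ray(c,[f(p) for p in P],.09);d=X[0]-X[1];print(X.round(4)[:,:2],np.linalg.norm(d),np.degrees(np.arctan2(d[1],d[0])))
c=bot.read_camera("scene");f=lambda p:[(p[0]+.5)/3.5-.5+190,(p[1]+.5)/3.5-.5+165]
for P in ([(376,238),(455,224),(461,246),(381,257)],[(308,92),(384,89),(385,108),(310,109)]):
    X=ray(c,[f(p) for p in P],.09);print("scene",X.round(4)[:,:2].tolist(),X.mean(0)[:2])
```

```text
[[ 0.961 -0.     0.276]
 [-0.276 -0.001  0.961]
 [-0.    -1.    -0.001]] [0.18634616 0.64853871 0.25579991] 0.3
jaw yaw 73.96613218719318 q1,q6 [71.85352768 -2.11302122]
[[ 0.6585  0.0479]
 [ 0.6522 -0.013 ]] 0.06120773872829748 84.05705258853284
[[0.4781 0.0591]
 [0.4662 0.0016]] 0.05869114276072538 78.27638769814858
scene [[0.6299, -0.0109], [0.6338, 0.0505], [0.6588, 0.0444], [0.6513, -0.0155]] [0.6434676  0.01715335]
scene [[0.4364, 0.0058], [0.4525, 0.0662], [0.478, 0.0569], [0.4596, -0.0009]] [0.45663556 0.0319796 ]
```

```bash
python3 -m jog '[[28,-62,0,-9,60],[56,-124,0,-18,60],[84,-186,0,-27,60],[110,-248,0,-36,60],[136,-310,0,-45,60],[163,-370,0,-54,60],[190,-430,0,-63,60],[217,-490,0,-72,60],[244,-550,0,-80,60],[271,-600,0,-86,60]]' 40; python3 -m jog '[[0,-12,0,0,60],[0,-17,-20,0,60],[0,-17,-50,0,60],[0,-17,-80,0,60],[0,-17,-105,0,60],[0,-17,-105,0,60],[0,-17,-105,0,60],[0,-17,-105,0,60],[0,-17,-105,0,60],[0,-17,-105,0,60]]'
python3 - <<'E'
from h import *
c=bot.read_camera("wrist");cv2.imwrite("pics/w1.png",c["pixels"][:,:,::-1])
c=bot.read_camera("top");cv2.imwrite("pics/t1.png",cv2.resize(c["pixels"][100:260,140:370][:,:,::-1],None,fx=3.4,fy=3.4))
E
```

```text
time: 1.65
tool_pos: [0.4429, 0.0767, 0.2569]
tcp_rot: [-1.099, 1.364, -1.365]
wrist_force: [0.7, 0.7, -0.2]
width: 0.702
time: 2.9
tool_pos: [0.4427, 0.0617, 0.1519]
tcp_rot: [-1.101, 1.362, -1.363]
wrist_force: [0.1, 0.9, -0.7]
width: 0.705
```

View pics/w1.png

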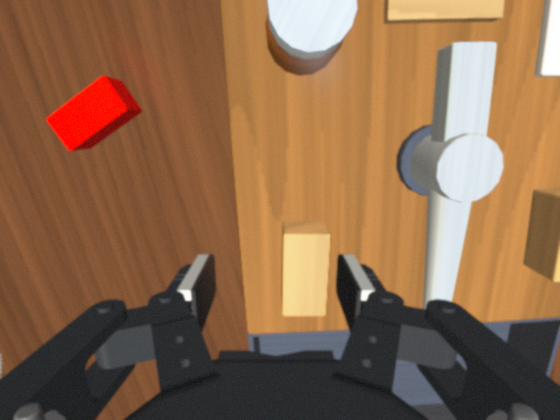

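View pics/t1.png

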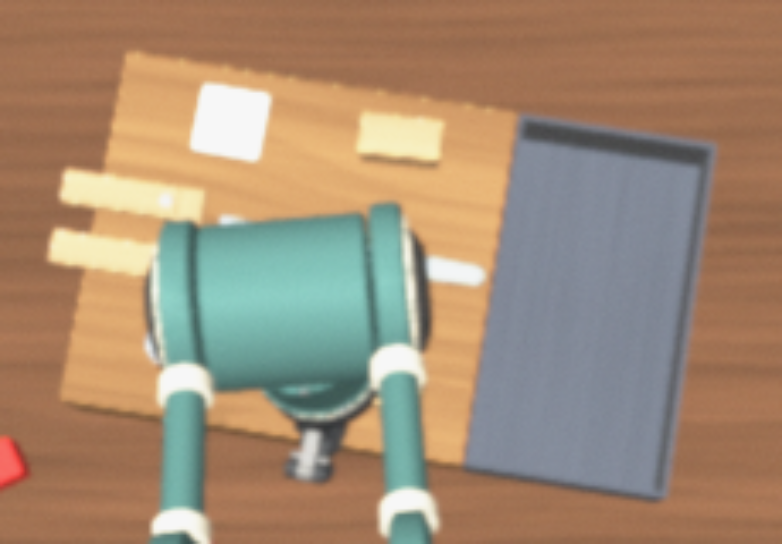

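Run:
```python
from h import *
s=bot.read_state();R=cv2.Rodrigues(s["tcp_rot"])[0];print(s["tool_pos"],"yaw",np.degrees(np.arctan2(R[1,2],R[0,2])))
c=bot.read_camera("wrist");X=ray(c,[(283,234),(329,234),(327,316),(283,316)],.09);print(X[:,:2].round(4),X.mean(0))
d=X[0]-X[3]+X[1]-X[2];print(np.degrees(np.arctan2(d[1],d[0])))
```

```text
[0.44253436 0.06162273 0.1515465 ] yaw -12.038351971606668
[[ 4.487e-01  6.370e-02]
 [ 4.766e-01  5.780e-02]
 [ 4.660e-01 -3.000e-04]
 [ 4.368e-01  6.000e-03]] [0.45702404 0.03182726 0.09      ]
78.99209860746119
```

```bash
python3 -m jog '[[14,-30,-10,0,60],[14,-30,-40,0,60],[14,-30,-60,0,60],[14,-30,-60,0,60],[14,-30,-60,0,20],[14,-30,-60,0,20],[14,-30,-60,0,20],[14,-30,-60,0,20],[14,-30,-60,0,20],[14,-30,-60,0,20]]' 40; python3 -m jog '[[0,0,20,0,20],[0,0,50,0,20],[0,-30,60,0,20],[0,-70,60,0,20],[0,-110,60,0,20],[-2,-144,60,0,20],[-3,-144,60,0,20],[-3,-144,30,0,20],[-3,-144,0,0,20],[-3,-144,-25,0,20]]'
python3 - <<'E'
from h import *
c=bot.read_camera("wrist");cv2.imwrite("pics/w2.png",c["pixels"][:,:,::-1])
E
```

```text
time: 4.3
tool_pos: [0.4576, 0.0317, 0.0926]
tcp_rot: [-1.1, 1.36, -1.363]
wrist_force: [-0.4, -0.4, 6.1]
width: 0.346
time: 5.55
tool_pos: [0.4527, -0.1113, 0.065]
tcp_rot: [-1.103, 1.363, -1.361]
wrist_force: [0.5, 1.1, -0.5]
width: 0.341
```

View pics/w2.png

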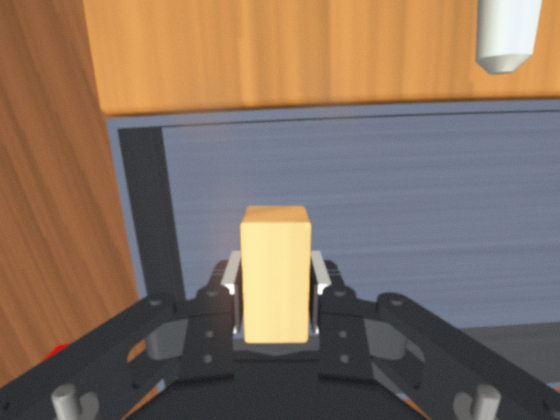

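Offcut a is held between the pads (block at about (275,275)) inside the pan walls. Next I lower it, release it, and go over offcut b.

```bash
python3 -m jog '[[0,0,-10,0,20],[0,0,-15,0,20],[0,0,-15,0,45],[0,0,-15,0,60],[0,0,-15,0,60],[0,0,20,0,60],[0,0,60,0,60],[0,0,100,0,60],[30,20,120,2,60],[70,50,120,4,60]]'; python3 -m jog '[[45,30,0,2,60],[85,60,0,2,60],[120,79,0,2,60],[120,79,-15,2,60],[120,79,-30,2,60],[120,79,-30,2,60],[120,79,-30,2,60],[120,79,-30,2,60],[120,79,-30,2,60],[120,79,-30,2,60]]'
python3 - <<'E'
from h import *
c=bot.read_camera("wrist");cv2.imwrite("pics/w3.png",c["pixels"][:,:,::-1])
s=bot.read_state();R=cv2.Rodrigues(s["tcp_rot"])[0];print(s["tool_pos"],"yaw",np.degrees(np.arctan2(R[1,2],R[0,2])))
E
```

```text
time: 6.85
tool_pos: [0.5257, -0.0629, 0.1898]
tcp_rot: [-1.135, 1.307, -1.316]
wrist_force: [1.6, -0.7, 0.4]
width: 0.703
time: 8.1
tool_pos: [0.6436, 0.0166, 0.1568]
tcp_rot: [-1.157, 1.286, -1.287]
wrist_force: [-0.2, -0.6, -0.4]
width: 0.702
[0.64351483 0.01662454 0.15663315] yaw -6.033483551367247
```

View pics/w3.png

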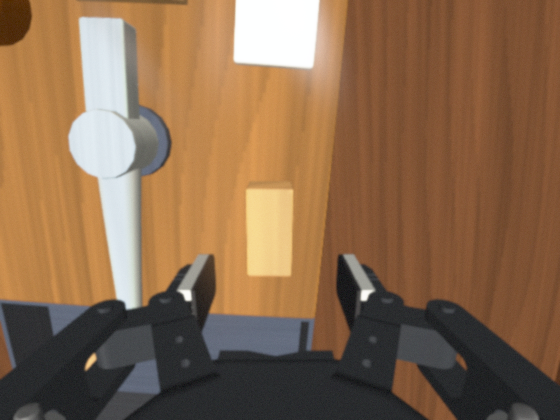

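Run:
```python
from h import *
c=bot.read_camera("wrist");X=ray(c,[(247,189),(293,189),(291,276),(248,276)],.09);print(X[:,:2].round(4),X.mean(0))
d=X[0]-X[3]+X[1]-X[2];print(np.degrees(np.arctan2(d[1],d[0])))
X=ray(c,[(102,145)],.107);print("hub",X)
```

```text
[[ 0.6302  0.0488]
 [ 0.6582  0.0459]
 [ 0.6516 -0.0127]
 [ 0.6231 -0.0097]] [0.64078231 0.01809366 0.09      ]
83.39494292624414
hub [[0.55683085 0.08462771 0.107     ]]
```

```bash
python3 -m jog '[[-2,1,-10,0,60],[-2,1,-40,0,60],[-2,1,-64,0,60],[-2,1,-64,0,60],[-2,1,-64,0,20],[-2,1,-64,0,20],[-2,1,-64,0,20],[-2,1,-64,0,20],[-2,1,-64,0,20],[-2,1,-64,0,20]]' 40; python3 -m jog '[[0,0,25,0,20],[0,0,60,0,20],[-10,-35,75,0,20],[-25,-75,75,0,20],[-40,-115,75,0,20],[-49,-152,70,0,20],[-49,-152,60,0,20],[-49,-152,30,0,20],[-49,-152,0,0,20],[-49,-152,-35,0,20]]'
python3 - <<'E'
from h import *
c=bot.read_camera("wrist");cv2.imwrite("pics/w4.png",c["pixels"][:,:,::-1])
E
```

```text
time: 9.45
tool_pos: [0.6425, 0.0176, 0.0938]
tcp_rot: [-1.156, 1.284, -1.287]
wrist_force: [0.4, 0.4, 5.8]
width: 0.344
time: 10.7
tool_pos: [0.5926, -0.1333, 0.0561]
tcp_rot: [-1.157, 1.286, -1.286]
wrist_force: [0.3, -0.2, -1.5]
width: 0.343
```

View pics/w4.png

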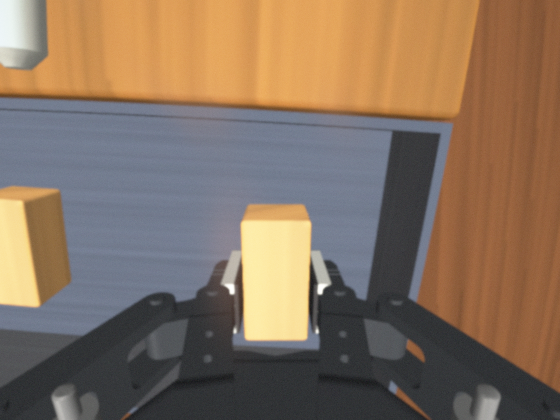

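Offcut b is in the jaws over the pan floor at (275,270), and offcut a is lying at (25,245) in the pan. I release b, lift, then work out the swing arc.

```bash
python3 -m jog '[[0,0,-7,0,20],[0,0,-9,0,20],[0,0,-9,0,45],[0,0,-9,0,60],[0,0,-9,0,60],[0,0,30,0,60],[0,0,80,0,60],[0,0,130,0,60],[-20,30,130,-10,20],[-40,60,130,-20,0]]'; python3 -m jog '[[-15,20,0,-10,0],[-30,40,0,-20,0],[-45,60,0,-30,0],[-52,70,0,-40,0],[-52,70,0,-50,0],[-52,70,0,-60,0],[-52,70,0,-70,0],[-52,70,0,-73,0],[-52,70,0,-73,0],[-52,70,0,-73,0]]'
python3 - <<'E'
from h import *
c=bot.read_camera("wrist");cv2.imwrite("pics/w5.png",c["pixels"][:,:,::-1])
c=bot.read_camera("scene");cv2.imwrite("pics/s5.png",cv2.resize(c["pixels"][165:285,190:410][:,:,::-1],None,fx=3.5,fy=3.5))
s=bot.read_state();R=cv2.Rodrigues(s["tcp_rot"])[0];print(s["tool_pos"],"yaw",np.degrees(np.arctan2(R[1,2],R[0,2])),s["q"])
piv=np.array([556.5,85.0])
u=lambda a:np.array([np.cos(np.radians(a)),np.sin(np.radians(a))])
for th in range(0,181,9):
    ph=-99.2+th
    P=piv+95*u(ph)+(38 if th==0 else 20)*u(ph-90)
    print(th,P.round(1),ph)
E
```

```text
time: 12.0
tool_pos: [0.5528, -0.0741, 0.1891]
tcp_rot: [-0.952, 1.538, -1.541]
wrist_force: [-1.3, 1.4, 0.0]
width: 0.29
time: 13.25
tool_pos: [0.5004, -0.0044, 0.1875]
tcp_rot: [-0.168, -2.14, 2.14]
wrist_force: [-0.4, -1.0, 0.3]
width: 0.001
[ 0.50039331 -0.00436763  0.18739952] yaw -99.00073559813758 [-5.85004948e-02 -1.26410399e-02  2.04549415e+00 -1.24635435e-05
  1.10854754e+00  1.66939386e+00]
0 [503.8  -2.7] -99.2
9 [536.2  -9.9] -90.2
18 [551.3 -11.9] -81.2
27 [566.5 -11.6] -72.2
36 [581.5  -8.8] -63.2
45 [595.8  -3.8] -54.2
54 [609.2   3.5] -45.2
63 [621.3  12.8] -36.2
72 [631.9  23.8] -27.200000000000003
81 [640.5  36.3] -18.200000000000003
90 [647.1  50.1] -9.200000000000003
99 [651.4  64.7] -0.20000000000000284
108 [653.4  79.8] 8.799999999999997
117 [653.1  95. ] 17.799999999999997
126 [650.3 110. ] 26.799999999999997
135 [645.3 124.3] 35.8
144 [638.  137.7] 44.8
153 [628.7 149.8] 53.8
162 [617.7 160.4] 62.8
171 [605.2 169. ] 71.8
180 [591.4 175.6] 80.8
```

View pics/w5.png

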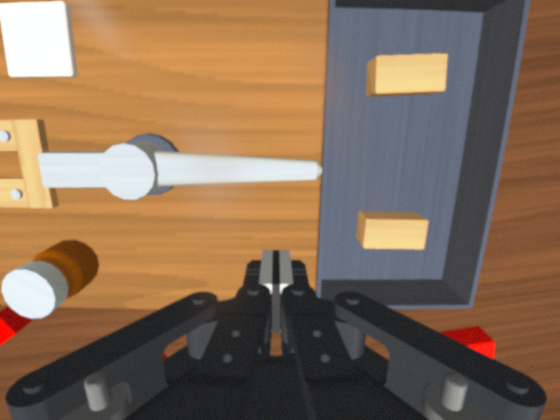

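View pics/s5.png

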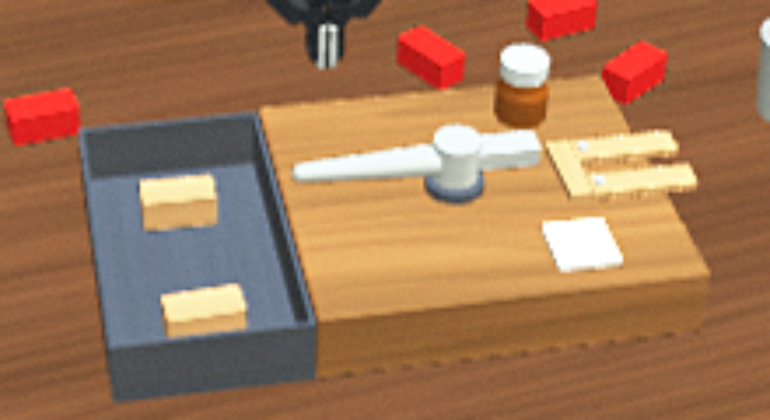

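Both offcuts lie in the pan, at (178,200) and (204,308) in the scene crop, and the closed fingers are on the robot side of the horn. I descend and start the swing.

```bash
python3 -m jog '[[3,2,-40,0,0],[3,2,-75,0,0],[3,2,-87,0,0],[3,2,-87,0,0],[12,0,-87,0,0],[21,-1,-87,0,0],[29,-4,-87,4.5,0],[36,-5.5,-87,9,0],[43,-7,-87,13.5,0],[51,-7.5,-87,18,0]]'
python3 - <<'E'
from h import *
c=bot.read_camera("wrist");cv2.imwrite("pics/w6.png",c["pixels"][:,:,::-1])
s=bot.read_state();R=cv2.Rodrigues(s["tcp_rot"])[0];print(s["tool_pos"],"yaw",np.degrees(np.arctan2(R[1,2],R[0,2])),s["q"])
E
```

```text
time: 14.6
tool_pos: [0.5518, -0.0119, 0.1011]
tcp_rot: [-0.171, 2.139, -2.139]
wrist_force: [-3.7, 0.7, 1.2]
width: 0.001
[ 0.5530178  -0.01194135  0.10124225] yaw -80.76234819460586 [-6.67475105e-02  1.82884057e-01  2.01051882e+00  2.68742272e-04
  9.47183358e-01  1.34266454e+00]
```

View pics/w6.png

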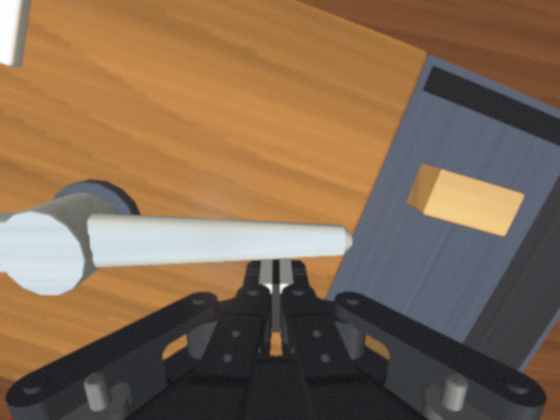

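The fingers push on the horn's side at (275,262), the horn has turned about 18° and the side force is about 4 N. I continue along the arc.

```bash
python3 -m jog '[[15,0,0,9,0],[30,3,0,18,0],[44.5,8,0,27,0],[58,15.5,0,36,0],[70,24.5,0,45,0],[80.5,35.5,0,54,0],[89,48,0,63,0],[96,62,0,72,0],[100,76.5,0,81,0],[102,91.5,0,90,0]]'
python3 - <<'E'
from h import *
c=bot.read_camera("wrist");cv2.imwrite("pics/w7.png",c["pixels"][:,:,::-1])
c=bot.read_camera("scene");cv2.imwrite("pics/s7.png",cv2.resize(c["pixels"][165:285,190:410][:,:,::-1],None,fx=3.5,fy=3.5))
s=bot.read_state();R=cv2.Rodrigues(s["tcp_rot"])[0];print(s["tool_pos"],"yaw",np.degrees(np.arctan2(R[1,2],R[0,2])),s["q"])
E
```

```text
time: 15.9
tool_pos: [0.6547, 0.079, 0.1007]
tcp_rot: [-1.281, 1.088, -1.092]
wrist_force: [0.3, -3.0, -2.0]
width: -0.003
[0.65444848 0.08048132 0.1007792 ] yaw 8.99554397255374 [ 8.45989798e-02  3.64399843e-01  1.77636250e+00 -2.27113490e-05
  9.99286407e-01 -7.23905101e-02]
```

View pics/w7.png

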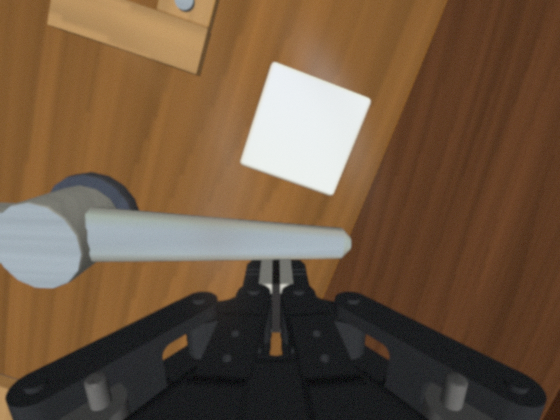

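View pics/s7.png

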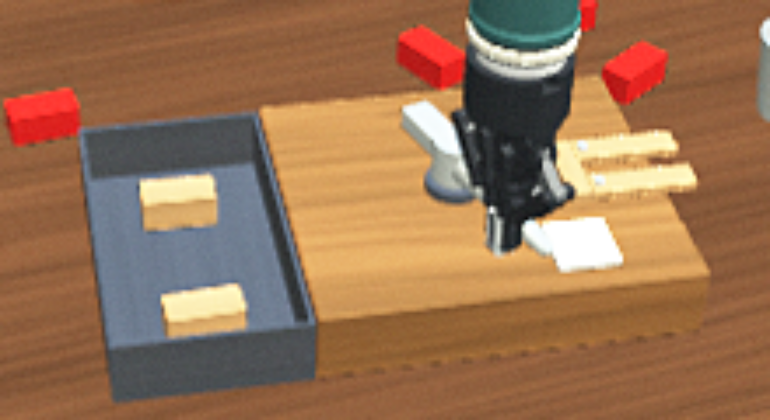

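The horn is now at about 108° and passing just above the tile, which has not moved. I go on to about 178°.

```bash
python3 -m jog '[[0,15,0,9,0],[-3,30,0,18,0],[-8,44.5,0,27,0],[-15.5,58,0,36,0],[-24.5,70,0,45,0],[-35.5,80.5,0,54,0],[-48,89,0,63,0],[-54,92.5,0,67,0],[-59,95,0,70,0],[-59,95,0,70,0]]'
python3 - <<'E'
from h import *
c=bot.read_camera("wrist");cv2.imwrite("pics/w8.png",c["pixels"][:,:,::-1])
c=bot.read_camera("scene");cv2.imwrite("pics/s8.png",cv2.resize(c["pixels"][165:285,190:410][:,:,::-1],None,fx=3.5,fy=3.5))
s=bot.read_state();R=cv2.Rodrigues(s["tcp_rot"])[0];print(s["tool_pos"],"yaw",np.degrees(np.arctan2(R[1,2],R[0,2])),s["q"])
E
```

```text
time: 17.25
tool_pos: [0.5957, 0.175, 0.1015]
tcp_rot: [-1.564, 0.151, -0.156]
wrist_force: [2.7, 1.5, 0.5]
width: 0.005
[0.59565685 0.17475005 0.10131458] yaw 78.79937126780224 [ 2.45177211e-01  2.98152381e-01  1.86482270e+00  1.54498561e-04
  9.75989696e-01 -1.13021624e+00]
```

View pics/w8.png

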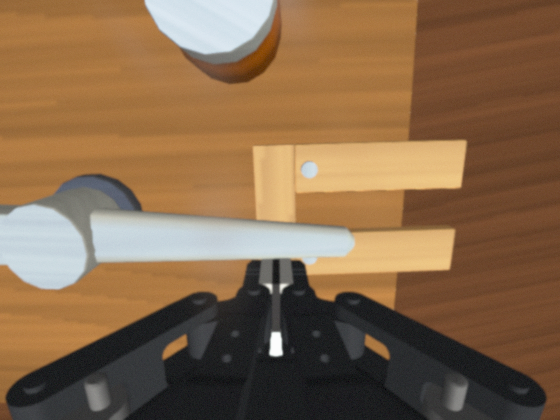

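View pics/s8.png

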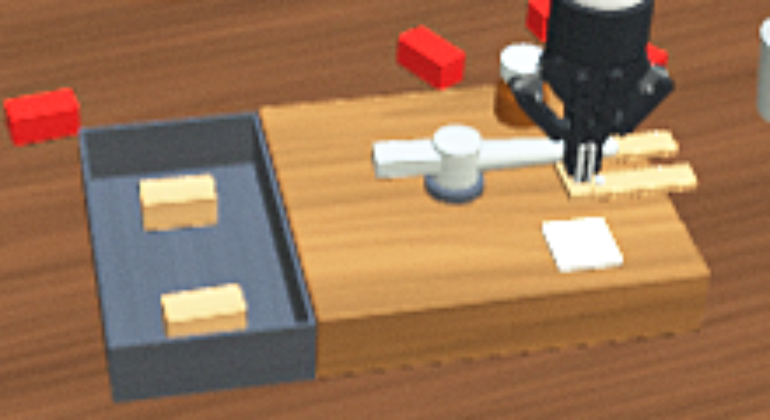

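Run:
```python
from h import *
c=bot.read_camera("wrist")
t=ray(c,[(352,243)],.089)[0];h=ray(c,[(46,247)],.107)[0]
# tine outer/inner edges
o=ray(c,[(464,141),(461,188),(454,229),(450,270)],.068)
print("tip",t,"hub",h,"tine ends",o[:,:2].round(4))
ey=np.array([.160,.987]);ex=np.array([.987,-.16]);piv=np.array([.5565,.085])
for n,p in (("tip",t),("hub",h),*[("e",q) for q in o]): print(n,((p[:2]-piv)@ex).round(4),((p[:2]-piv)@ey).round(4))
```

```text
tip [0.58565306 0.21120783 0.089     ] hub [0.55592527 0.08738486 0.107     ] tine ends [[0.5528 0.2762]
 [0.5762 0.2738]
 [0.5978 0.2695]
 [0.6216 0.2666]]
tip 0.0086 0.1292
hub -0.0009 0.0023
e -0.0342 0.1881
e -0.0108 0.1895
e 0.0113 0.1887
e 0.0352 0.1896
```

The tip is over the slot, 8.6 mm off the middle line. I give it a small nudge, then back off and lift clear.

```bash
python3 -m jog '[[-2,0.3,0,1,0],[-4,0.7,0,2,0],[-6,1,0,3,0],[-6,1,0,3,0],[-6,1,0,3,0],[6,-1,0,3,0],[18,-3,0,3,0],[18,-3,40,3,0],[18,-3,90,3,0],[18,-3,140,3,0]]'; python3 -m jog '[[-20,-40,30,0,0],[-50,-80,40,0,0],[-80,-130,40,0,0],[-110,-190,40,0,0],[-130,-250,40,0,0],[-150,-310,40,0,0],[-160,-360,40,0,0],[-160,-400,40,0,0],[-160,-400,40,0,0],[-160,-400,40,0,0]]'
python3 - <<'E'
from h import *
c=bot.read_camera("top");cv2.imwrite("pics/t9.png",cv2.resize(c["pixels"][100:260,140:370][:,:,::-1],None,fx=3.4,fy=3.4,interpolation=cv2.INTER_CUBIC))
c=bot.read_camera("scene");cv2.imwrite("pics/s9.png",cv2.resize(c["pixels"][165:285,190:410][:,:,::-1],None,fx=3.5,fy=3.5,interpolation=cv2.INTER_CUBIC))
E
```

```text
time: 18.65
tool_pos: [0.6124, 0.1711, 0.2407]
tcp_rot: [-1.569, 0.112, -0.109]
wrist_force: [0.0, -0.4, -0.4]
width: 0.001
time: 19.9
tool_pos: [0.4522, -0.2282, 0.2798]
tcp_rot: [-1.567, 0.112, -0.11]
wrist_force: [-0.8, -0.3, 0.5]
width: 0.004
```

View pics/t9.png

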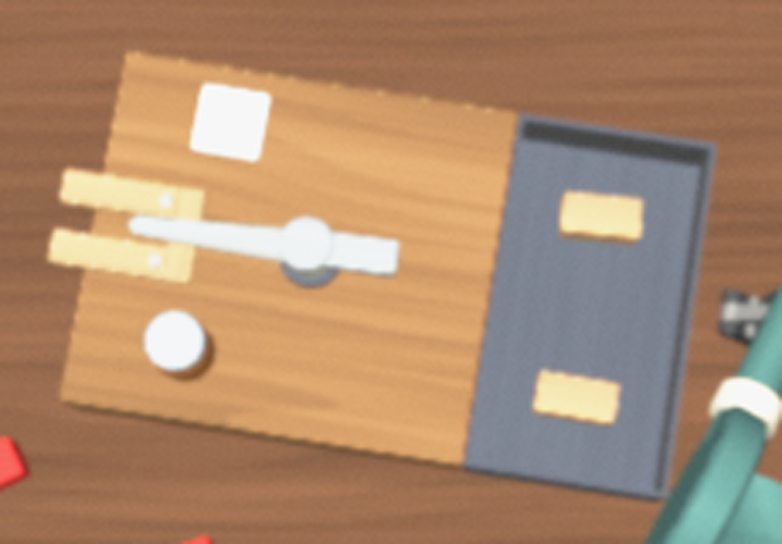

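View pics/s9.png

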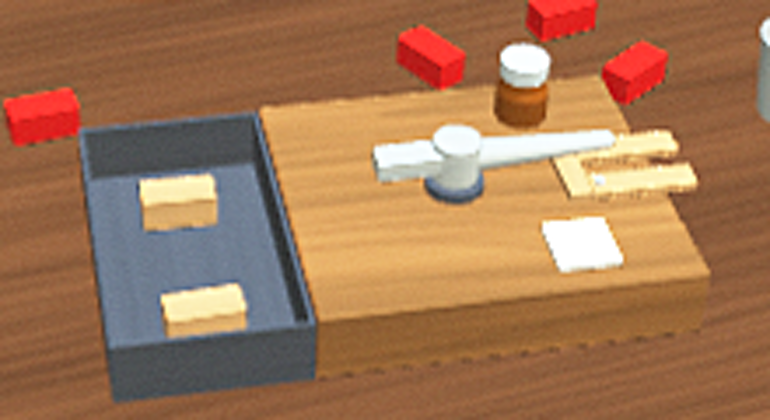

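Run:
```python
from h import *
c=bot.read_camera("top")
f=lambda p:[(p[0]+.5)/3.4-.5+140,(p[1]+.5)/3.4-.5+100]
ey=np.array([.160,.987]);ex=np.array([.987,-.16]);piv=np.array([.5565,.0853])
for n,p,z in (("tip",(131,225),.089),("oa",(577,394),.035),("ob",(601,212),.035),("jar",(175,341),.118),("tile",(231,122),.068)):
    X=ray(c,[f(p)],z)[0,:2]-piv;print(n,(X@ex).round(4),(X@ey).round(4))
print(bot.read_state()["joint_vel"].round(3))
```

```text
tip -0.0021 0.1307
oa -0.0668 -0.2105
ob 0.0746 -0.2084
jar -0.0852 0.0786
tile 0.0912 0.0763
[ 0.005 -0.003  0.002 -0.002 -0.002 -0.001]
```

```bash
python3 -c "
from workcell import bot
print(bot.finish_job())"
```

```text
the job is handed in; nothing more can be done
None
```

Both offcuts are in the catch pan and the stake is reversed, with its horn over the bench pin's slot. The job is handed in at about 20 s of the 58 s allowed; no verdict was reported.

- **What I did:** I picked each offcut off the board and set it down in the pan. I then pushed the horn with closed fingers about 180° counter-clockwise, round the far side away from the jar. A small final nudge centred it, and I backed the arm off clear of everything.
- **Last checks (top view):**
  - The horn tip is about 2 mm from the slot point (20 mm allowed).
  - The offcut centres are near x = -67 and +75 mm in the pan, within 3 mm of its middle in y.
  - The jar and tile read within about 1 mm of where they started.
- **Not measured:** I did not measure the tin or the hammer at the end, but the arm worked well clear of both.
- **Disagreements:** No check failed. Before the nudge, the wrist camera put the tip 8.6 mm off the slot's middle. Estimates of the swivel axis from the different views differed by 1–2 mm.

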